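# Pack the toy train away after the Christmas display

## Robot

A 6-joint arm with a two-finger parallel gripper is mounted at the origin on the work surface. World frame = base frame: x ahead of the robot, y to its left, z up, the work surface at z = 0. Lengths are in m, angles in rad, forces in N, time in s.
With the tool pointing down it reaches from about 0.35 to 0.975 m from the base axis. Payload 4.9 kg.
Tool frame: the origin (TCP) lies at the very end of the fingers, on their centre line; the grasp point (between the pads) lies 19 mm behind it (ctrl.grasp_offset is the distance from the TCP to the grasp point, in m); z points along the fingers, y is the line along which they close (so a half turn about z gives the same grasp; the last joint's range is limited). The gripper opens to 85 mm and grips with 20 to 120 N. Pads are 22 mm wide; open, the fingers measure 114 mm over their backs; the gripper's body (76 mm by 85 mm) begins 54 mm behind the grasp point. The pads swing forward as they close: fully open they stand 13 mm farther back than shut.
Start: joints at [-1.38, 0.053, 1.613, -0, 1.476, -0.119], TCP at [0.191, -0.595, 0.231] pointing down, gripper open.
Joint ranges: [-3.01, 3.01], [-1.01, 2.22], [0.06, 2.58], [-1.02, 4.17], [0.09, 2.62], [-3.14, 3.14]. Speed limits (rad/s): [2.57, 2.57, 3.14, 3.14, 3.14, 3.14].

## Interface

Orientations are given as a rotation vector (axis times angle).
In Python, from station import ctrl, optics gives the robot as it stands.
- The arm moves only by the shell command python3 -m handwheel 'ROWS' [OPENING] [FORCE]. ROWS is JSON, a list of rows, each an object of numbers: "tx", "ty", "tz": the shift along the tool's x, y, z in mm; "roll": the turn about the tool's z in rad. A call has 1 to 12 rows; each row shifts and turns the commanded pose from where the row before left it, along the tool's axes as they then stand; what a row does not reach is not made up. A row lasts 1/12 s, in which the tool goes at most 41.7 mm and 7.16 degrees, less where a joint would pass 70% of its speed; a pose out of reach is approached as far as the arm can. A call with a gripper value outside its range is refused whole. OPENING is the finger opening in mm, from 0 to 85.4, set as the call begins (- or left out, the last holds). The fingers move at their own pace and stop on an object; FORCE is the grip in N (left out, the last holds). Time passes only in rows, so rows that do not move let the fingers close. It gives the time, the measured TCP pose, the force, the opening and the grip force at its end, in the units of the state.
- ctrl.get_obs(): the state, without advancing time (a new reading comes with each control period).
- optics.get_image(name): name is "scene" or "top" or "wrist"; returns (picture, depth): 480x640x3 uint8, red, green, blue; 480x640 float32, m along the optical axis (not along the pixel's ray), 0 where there is no reading.
- optics.camera_params(name): a dict with "mtx" (3x3 intrinsics, pixels), "extrinsics" (4x4, takes a point from camera to world coordinates); the wrist camera has in their place "tool_from_camera" (4x4, takes a point from camera to tool coordinates, whose origin is the TCP and whose axes are the flange's). Camera axes: x right, y down, z forward; pixel columns grow to the right and rows downward; lengths in m; the calibration is good to about 2 mm. The wrist camera is an equidistant fisheye: a pixel r from the principal point sees the ray r / f radians off the axis. A picture is of the moment at which its call begins: read the wrist's pose just before it. camera_params takes no time and is no camera call.
- ctrl.finish_job(): hands the job in; it is judged then, once.
The state is a dict: "t": time; "q": joint angles; "dq": joint speeds; "effort": joint torques, N m; "tool_pos": TCP position; "tool_rot": TCP orientation; "contact_force": force on the tool from outside, world axes, zero at the start; "wrist_torque": the same for the moment, N m; "opening": finger opening in m; "grip_force": force on a finger pad.
Only numpy, scipy, OpenCV 4.12 (cv2) and the standard library are available. Lean on these libraries where they do the work, as an engineer would, in place of code of your own. Each camera call takes 0.05 s, during which the arm holds its last target. There are 200 camera calls.

## Task

The Christmas display is over: pack the toy train into its fitted storage tray, standing the locomotive, coach, tanker wagon and brake van upright on their wheels, each in the well cut to its own length (a little longer than the vehicle), either way round. Set each down gently rather than dropping it. The toy motor car and delivery van belong to another set: leave them standing where they are.

Things in the scene. Friction and masses are not known exactly. Their poses are not given: they have to be found in the camera images.
- locomotive: Wooden toy steam locomotive, 112 mm long over brass buffers, 38 wide, 64 high, 140 g: side tanks beside a boiler, black chimney in front, brass dome, roofed cab behind. Flat sides 38 apart over the tanks (x -15 to 27, z 18 to 46): grip there. Loose, wheels do not turn, stands on the table facing any way. Origin: wheel-bottom level, mid length and width; x to its front, z up.
- coach: Wooden toy passenger coach, 94 mm long over brass buffers, 38 wide, 60 high, 110 g: long body, five dark windows a side, dark rounded roof. Flat sides 38 apart, z 18 to 49. Loose, wheels do not turn, stands on the table facing any way. Origin: wheel-bottom level, mid length and width; x to its front, z up.
- tanker: Wooden toy tanker wagon, 76 mm long over brass buffers, 39 wide over its wheels, 61 high, 90 g: a barrel lying lengthwise (diameter 34, length 66, axis at z=37) with a small dark dome mid-top. Grip across the barrel. Loose, wheels do not turn, stands on the table facing any way. Origin: wheel-bottom level, mid length and width; x to its front, z up.
- brake_van: Wooden toy brake van, the shortest vehicle, 58 mm long over brass buffers, 38 wide, 65 high, 80 g: short cabin, dark roof with a small lookout box on top (light top). Flat sides 38 apart (x -21 to 21, z 18 to 49). Loose, wheels do not turn, stands on the table facing any way. Origin: wheel-bottom level, mid length and width; x to its front, z up.
- motor_car: Look-alike, stays: wooden toy motor car of the same woods, 82 mm long, 41 wide, 55 high; bonnet with brass radiator and headlamps, mudguards, spare wheel behind, no buffers. Loose, wheels do not turn, stands on the table facing any way. Origin: wheel-bottom level, mid length and width; x to its front, z up.
- motor_van: Look-alike, stays: wooden toy delivery van of the same woods, 72 mm long, 41 wide, 56 high; short bonnet with brass radiator and headlamps, dark cab, tall box body, no buffers. Loose, wheels do not turn, stands on the table facing any way. Origin: wheel-bottom level, mid length and width; x to its front, z up.
- rest_locomotive: Rest for the locomotive: plywood block 146x82x17 mm, fixed in a dark wooden tray (344x162, walls 24 high), one of four side by side, wells parallel, 82 apart, any order. Well 128 long (x), 54 wide (y), dark felt floor. Origin: centre of the block's underside (6 above the table); well centred on it, floor at z=5, rim at z=17. z up.
- rest_coach: Rest for the coach: plywood block 146x82x17 mm, fixed in a dark wooden tray (344x162, walls 24 high), one of four side by side, wells parallel, 82 apart, any order. Well 110 long (x), 54 wide (y), dark felt floor. Origin: centre of the block's underside (6 above the table); well centred on it, floor at z=5, rim at z=17. z up.
- rest_tanker: Rest for the tanker: plywood block 146x82x17 mm, fixed in a dark wooden tray (344x162, walls 24 high), one of four side by side, wells parallel, 82 apart, any order. Well 92 long (x), 54 wide (y), dark felt floor. Origin: centre of the block's underside (6 above the table); well centred on it, floor at z=5, rim at z=17. z up.
- rest_brake_van: Rest for the brake van: plywood block 146x82x17 mm, fixed in a dark wooden tray (344x162, walls 24 high), one of four side by side, wells parallel, 82 apart, any order. Well 74 long (x), 54 wide (y), dark felt floor. Origin: centre of the block's underside (6 above the table); well centred on it, floor at z=5, rim at z=17. z up.
Things that resemble listed ones, but are neither listed nor needed, are in the scene too. What is shaped like the coach but orange is not meant.

How it is judged:
By the outcome, as a careful person would: the job done as asked, in the order asked, and still so for the second after the job is handed in, with the robot touching nothing.
It also fails if it takes over 118 s, if anything falls off the work surface, if the arm or the gripper's body presses on something with over 40 N, if the wrist force passes 120 N, or if a joint passes its speed limit or range.

## Working session

There is one attempt and no reset: what is moved stays moved. The work goes in short steps, Python scripts to look and compute and a shell command to move; the robot and the scene stay as the last step left them, time stands still between calls to the robot, and variables do not carry over. Pictures are saved under pics/ and viewed, at most 14 in all, crops included, and the job is handed in when it is done.

```bash
mkdir -p pics; ls; python3 - <<'E'
from station import ctrl, optics
import cv2, numpy as np
for n in ("top","scene"):
    p,d=optics.get_image(n); cv2.imwrite(f"pics/{n}0.png",p[:,:,::-1]); np.save(f"{n}0.npy",d)
    c=optics.camera_params(n); print(n,np.round(c["mtx"],1).tolist(),np.round(c["extrinsics"],3).tolist())
o=ctrl.get_obs(); print(o)
E
```

```text
pics
top [[435.0, 0.0, 314.9], [0.0, 435.0, 241.6], [0.0, 0.0, 1.0]] [[-0.013, -0.999, 0.035, 0.484], [-0.999, 0.015, 0.03, 0.066], [-0.03, -0.035, -0.999, 1.004], [0.0, 0.0, 0.0, 1.0]]
scene [[559.7, 0.0, 316.8], [0.0, 559.7, 236.1], [0.0, 0.0, 1.0]] [[-0.699, 0.45, -0.556, 1.414], [0.715, 0.436, -0.546, 0.931], [-0.003, -0.779, -0.627, 1.025], [0.0, 0.0, 0.0, 1.0]]
{'t': 0.1, 'q': array([-1.38001478e+00,  5.32852785e-02,  1.61414512e+00,  2.55859303e-05,
        1.47597708e+00, -1.18992225e-01]), 'dq': array([-0.00095431, -0.00172461, -0.00291184,  0.00115386,  0.00076463,
        0.00194829]), 'effort': array([ 1.10144778e-03, -3.94903135e+01, -3.71362209e+01, -7.81848416e-05,
        3.88984787e-03, -1.91357351e-06]), 'tool_pos': array([ 0.19043358, -0.59470278,  0.23019631]), 'tool_rot': array([-3.10219236e+00, -4.84364555e-01,  6.22868904e-05]), 'contact_force': array([-0.63415849, -0.00700402, -0.99081065]), 'wrist_torque': array([-0.01143975, -0.02463261, -0.00193493]), 'grip_force': 0.0, 'opening': 0.08540484484264421}
```

View pics/top0.png

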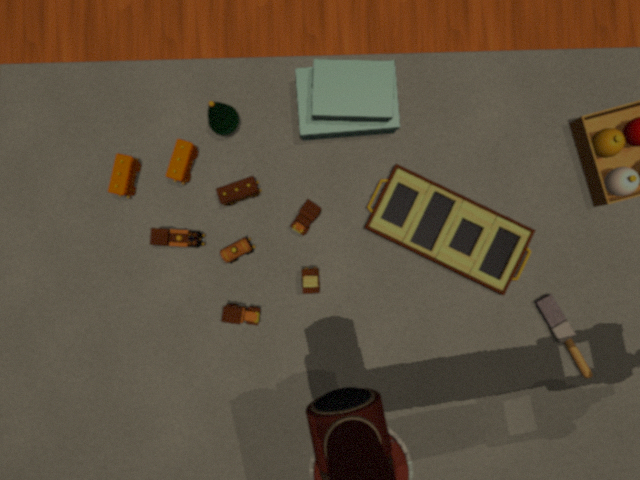

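View pics/scene0.png

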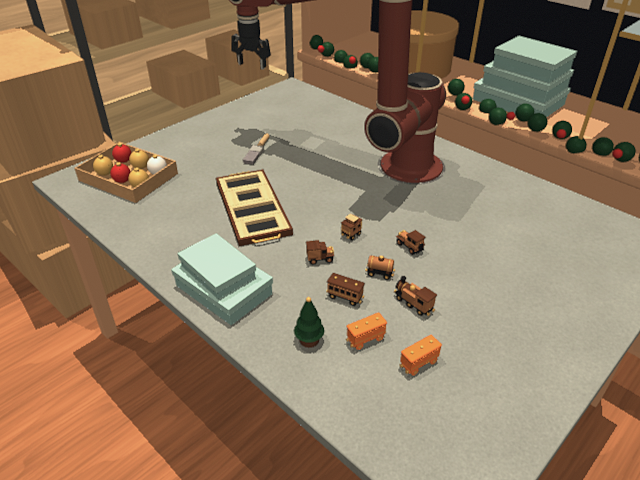

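The top view shows the locomotive at (178,238), coach (238,191), tanker (237,249), brake van (310,280), motor car (241,315), motor van (306,217) and tray at (450,228). The orange ones at the left are not meant. Now I'll measure positions from depth.

```bash
cat > h.py <<'E'
import numpy as np, cv2
from station import ctrl, optics
def world(d,n="top"):
    c=optics.camera_params(n); K=c["mtx"]; E=np.array(c["extrinsics"])
    v,u=np.mgrid[:480,:640]; P=np.stack([(u-K[0][2])/K[0][0]*d,(v-K[1][2])/K[1][1]*d,d,np.ones_like(d)],-1)
    return (P@E.T)[...,:3]
E
python3 - <<'E'
from h import *
d=np.load("top0.npy"); W=world(d)
print("table z", np.median(W[380:440,60:200,2]), "rim/floor")
def rect(m):
    pts=(W[m][:,:2]*1000).astype(np.float32); r=cv2.minAreaRect(pts); (cx,cy),(a,b),t=r
    if a<b: a,b,t=b,a,t+90
    return f"c=({cx:.1f},{cy:.1f}) L={a:.0f} w={b:.0f} ang={t:.1f} n={len(pts)} zmax={W[m][:,2].max():.3f}"
for n,(u,v) in dict(loco=(178,238),coach=(238,191),tanker=(237,249),brake=(310,280),mcar=(241,315),mvan=(306,217)).items():
    for zz in (.012,.030):
        k,l=cv2.connectedComponents((W[...,2]>zz).astype(np.uint8)); print(n,zz,rect(l==l[v,u]))
m=W[...,2]>.015
k,l=cv2.connectedComponents(m.astype(np.uint8)); L=l[215,385] or l[190,422]
print("tray",rect(l==L), [round(float(W[v,u,2]),4) for u,v in ((400,203),(433,221),(466,237),(500,256),(417,213))])
p=cv2.imread("pics/top0.png")
g=cv2.cvtColor(p,cv2.COLOR_BGR2GRAY)
mm=((g<75)).astype(np.uint8); k,l=cv2.connectedComponents(mm)
for u,v in ((400,203),(433,221),(466,237),(500,256)): print("well",rect((l==l[v,u])))
a=cv2.resize(p[140:340,140:340],(600,600),interpolation=cv2.INTER_CUBIC); cv2.imwrite("pics/c1.png",cv2.convertScaleAbs(a,alpha=1.6))
a=cv2.resize(p[155:305,355:555],(800,600),interpolation=cv2.INTER_CUBIC); cv2.imwrite("pics/c2.png",cv2.convertScaleAbs(a,alpha=1.5))
E
```

```text
table z 0.000998047296882354 rim/floor
loco 0.012 c=(519.2,262.1) L=396 w=39 ang=85.4 n=903 zmax=1.004
loco 0.03 c=(519.2,262.1) L=396 w=39 ang=85.4 n=831 zmax=1.004
coach 0.012 c=(588.1,175.8) L=290 w=86 ang=62.9 n=831 zmax=1.004
coach 0.03 c=(588.1,175.8) L=290 w=86 ang=62.9 n=765 zmax=1.004
tanker 0.012 c=(505.8,187.7) L=240 w=56 ang=92.9 n=533 zmax=1.004
tanker 0.03 c=(505.8,187.6) L=240 w=54 ang=92.3 n=468 zmax=1.004
brake 0.012 c=(446.8,103.1) L=91 w=50 ang=163.8 n=450 zmax=1.004
brake 0.03 c=(447.0,103.3) L=92 w=50 ang=163.4 n=436 zmax=1.004
mcar 0.012 c=(395.5,175.6) L=272 w=72 ang=114.1 n=683 zmax=1.004
mcar 0.03 c=(398.2,176.8) L=272 w=65 ang=114.4 n=545 zmax=1.004
mvan 0.012 c=(548.8,87.7) L=115 w=74 ang=50.8 n=605 zmax=1.004
mvan 0.03 c=(548.8,87.7) L=115 w=74 ang=50.8 n=519 zmax=1.004
tray c=(507.6,-170.7) L=401 w=258 ang=63.0 n=7355 zmax=1.004 [0.0125, 0.0071, 0.0097, 0.0123, 0.0218]
well c=(546.7,-45.6) L=246 w=72 ang=135.7 n=901 zmax=1.004
well c=(516.0,-93.6) L=308 w=107 ang=120.6 n=1286 zmax=1.004
well c=(525.1,-107.8) L=348 w=83 ang=89.9 n=742 zmax=1.004
well c=(511.4,-149.5) L=419 w=116 ang=81.8 n=1134 zmax=1.004
```

View pics/c1.png

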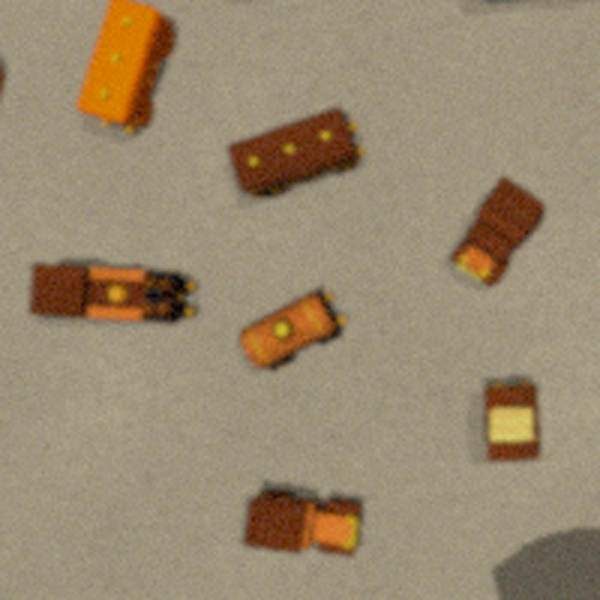

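View pics/c2.png

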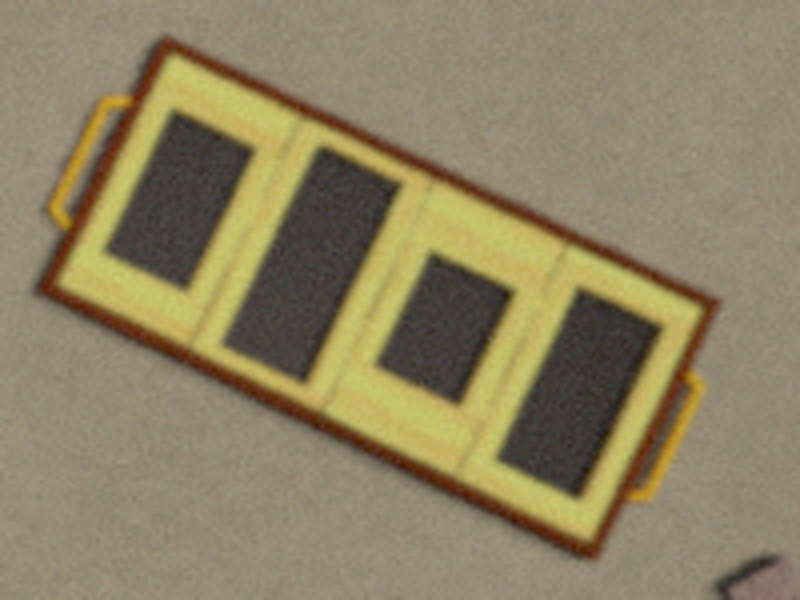

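Wells left to right are tanker, loco, brake van, coach. Crop 1 has the loco facing right, the brake van at about (512,420), and the car and van as expected.

```bash
cat >> h.py <<'E'
def pix(u,v,z,n="top"):
    c=optics.camera_params(n); K=np.array(c["mtx"]); E=np.array(c["extrinsics"])
    r=E[:3,:3]@np.linalg.solve(K,[u,v,1]); return (E[:3,3]+r*(z-E[2,3])/r[2])*1000
E
python3 - <<'E'
from h import *
d=np.load("top0.npy"); W=world(d); Z=np.where(d>0,W[...,2]-.001,0)
print("invalid frac",(d==0).mean())
m=(cv2.medianBlur(Z.astype(np.float32),3)>.034)
for n,(u,v) in dict(loco=(172,238),coach=(238,191),tanker=(237,249),brake=(310,280),mcar=(235,315),mvan=(308,213)).items():
    k,l=cv2.connectedComponents(m.astype(np.uint8)); s=(l==l[v,u])&(Z>.03)&(Z<.075)
    pts=(W[s][:,:2]*1000).astype(np.float32); (cx,cy),(a,b),t=cv2.minAreaRect(pts)
    if a<b: a,b,t=b,a,t+90
    print(n,f"c=({cx:.1f},{cy:.1f}) L={a:.0f} w={b:.0f} ang={t:.1f} n={len(pts)} z={np.percentile(Z[s],95):.3f}")
W8={"tray":((165,38),(718,303),(597,555),(40,290)),"tanker":((175,110),(255,150),(187,288),(105,248)),"loco":((320,147),(402,183),(305,383),(224,343)),"brake":((433,254),(515,291),(460,404),(377,365)),"coach":((578,288),(662,325),(580,497),(498,458))}
for n,c in W8.items():
    P=np.array([pix(355+x/4,155+y/4,.030 if n=="tray" else .021)[:2] for x,y in c])
    e=(P[0]+P[1]-P[2]-P[3])/2; f=(P[1]+P[2]-P[0]-P[3])/2
    print(n,P.mean(0).round(1),"len",np.linalg.norm(e).round(1),np.linalg.norm(f).round(1),"ang",np.degrees(np.arctan2(e[1],e[0])).round(1),np.degrees(np.arctan2(f[1],f[0])).round(1))
def q(n,z,c):
    P=np.array([pix(140+x/3,140+y/3,z)[:2] for x,y in c]); print(n,P.round(1).tolist(),P.mean(0).round(1))
q("loco cab roof",.064,((32,263),(88,267),(88,317),(32,315)))
q("loco tanks",.046,((90,267),(145,268),(144,319),(90,318)))
q("loco dome",.060,((118,293),))
q("coach roof",.057,((230,147),(343,108),(360,150),(249,190)))
q("brake lookout",.065,((489,406),(534,406),(534,443),(489,443)))
q("brake roof",.056,((487,387),(537,385),(538,457),(487,459)))
q("tanker dome",.061,((283,329),))
q("tanker barrel",.040,((240,340),(322,293),(338,325),(262,366)))
E
```

```text
invalid frac 0.003912760416666667
loco c=(531.3,406.2) L=107 w=38 ang=86.6 n=809 z=0.063
coach c=(634.4,266.6) L=89 w=39 ang=108.4 n=747 z=0.058
tanker c=(502.5,272.7) L=65 w=34 ang=117.4 n=451 z=0.059
brake c=(431.6,107.1) L=54 w=38 ang=2.9 n=426 z=0.066
mcar c=(359.0,274.4) L=55 w=35 ang=82.4 n=375 z=0.057
mvan c=(577.1,113.7) L=61 w=38 ang=143.3 n=429 z=0.057
tray [ 541.9 -204.1] len 156.3 338.2 ang -27.1 -116.7
tanker [598.5 -97.6] len 87.3 50.7 ang -27.5 -117.5
loco [ 560.7 -170.7] len 124.1 50.1 ang -27.0 -116.2
brake [ 523.3 -244. ] len 70.2 50.2 ang -27.4 -115.9
coach [ 486.7 -316.7] len 105.9 50.1 ang -26.5 -115.8
loco cab roof [[552.4, 454.1], [548.8, 412.8], [512.4, 412.9], [514.4, 454.1]] [532.  433.5]
loco tanks [[550.1, 417.9], [548.7, 376.7], [510.8, 377.5], [512.1, 418.0]] [530.4 397.5]
loco dome [[529.7, 392.1]] [529.7 392.1]
coach roof [[636.0, 309.8], [663.2, 226.1], [632.0, 213.9], [604.1, 295.9]] [633.8 261.4]
brake lookout [[444.2, 121.2], [443.8, 88.8], [417.3, 89.2], [417.6, 121.5]] [430.7 105.2]
brake roof [[457.6, 123.0], [458.6, 86.7], [406.5, 86.6], [405.5, 123.6]] [432. 105.]
tanker dome [[501.7, 270.7]] [501.7 270.7]
tanker barrel [[494.3, 307.5], [528.4, 245.9], [504.5, 234.1], [474.8, 291.1]] [500.5 269.6]
```

```bash
cat >> h.py <<'E'
from scipy.spatial.transform import Rotation as R
def plan(x,y,z,phi):
    o=ctrl.get_obs(); p=o["tool_pos"]*1000; M=R.from_rotvec(o["tool_rot"]).as_matrix()
    f=np.degrees(np.arctan2(M[1,0],M[0,0])); dp=np.array([x,y,z])-p
    roll=-((phi-f+180)%360-180); a=np.radians(f-roll); A=np.array([[np.cos(a),np.sin(a),0],[np.sin(a),-np.cos(a),0],[0,0,-1]])
    print(f"t={o['t']:.1f} p={p.round(1)} phi={f:.1f} tilt={np.degrees(np.arccos(-M[2,2])):.2f} q1={o['q'][0]:.2f} q6={o['q'][5]:.2f} F={o['contact_force'].round(1)} open={o['opening']*1000:.1f} grip={o['grip_force']:.0f}")
    print("unrolled t:",(M.T@dp).round(1),"| roll",round(np.radians(roll),3),"rolled t:",(A@dp).round(1))
E
python3 -m handwheel '[{"tx":33,"ty":-12},{"tx":33,"ty":-12},{"tx":33,"ty":-12},{"tx":33,"ty":-12},{"tx":33,"ty":-12},{"tx":33,"ty":-12},{"tx":33,"ty":-12},{"tx":33,"ty":-12},{"tx":33,"ty":-12},{"tx":33,"ty":-12},{"tx":33,"ty":-12},{"tx":33,"ty":-12}]' 70 40
python3 -c "
from h import *
plan(530.7,401,120,86.6)"
```

```text
t=0.1 p=[ 190.4 -594.7  230.2] phi=17.7 tilt=0.10 q1=-1.38 q6=-0.12 F=[-0.6 -0.  -1. ] open=85.4 grip=0
unrolled t: [ 627.6 -844.4  111.9] | roll -1.202 rolled t: [1014.1  280.6  110.2]$[0]: bad value
```

```bash
python3 -m handwheel '[{"tx":33,"ty":-12,"tz":0,"roll":0}]' 70 40; python3 -m handwheel '[{"tx":33.0,"ty":-12.0}]' 70 40;  python3 -m handwheel --help
```

```text
t: 0.18
tool_pos: [0.2151, -0.5756, 0.2304]
tool_rot: [-3.105, -0.476, 0.004]
contact_force: [-0.2, -0.5, 0.7]
opening: 0.0756
grip_force: 0.0$[0]: bad value
invalid input: not JSON, or not a number
```

```bash
python3 -m handwheel '[{"tx":33,"ty":-12,"tz":0,"roll":0},{"tx":33,"ty":-12,"tz":0,"roll":0},{"tx":33,"ty":-12,"tz":0,"roll":0},{"tx":33,"ty":-12,"tz":0,"roll":0},{"tx":33,"ty":-12,"tz":0,"roll":0},{"tx":33,"ty":-12,"tz":0,"roll":0},{"tx":33,"ty":-12,"tz":0,"roll":0},{"tx":33,"ty":-12,"tz":0,"roll":0},{"tx":33,"ty":-12,"tz":0,"roll":0},{"tx":33,"ty":-12,"tz":0,"roll":0},{"tx":33,"ty":-12,"tz":0,"roll":0}]'
python3 -m handwheel '[{"tx":0,"ty":0,"tz":0,"roll":-0.12},{"tx":0,"ty":0,"tz":0,"roll":-0.12},{"tx":0,"ty":0,"tz":0,"roll":-0.12},{"tx":0,"ty":0,"tz":0,"roll":-0.12},{"tx":0,"ty":0,"tz":0,"roll":-0.12},{"tx":0,"ty":0,"tz":0,"roll":-0.12},{"tx":0,"ty":0,"tz":0,"roll":-0.12},{"tx":0,"ty":0,"tz":0,"roll":-0.12},{"tx":0,"ty":0,"tz":0,"roll":-0.12},{"tx":0,"ty":0,"tz":0,"roll":-0.12}]' >/dev/null
python3 -c "
from h import *
plan(530.7,401,120,86.6)"
```

```text
t: 1.1
tool_pos: [0.5247, -0.3358, 0.2307]
tool_rot: [-3.103, -0.485, 0.001]
contact_force: [0.1, 0.3, 0.2]
opening: 0.0699
grip_force: 0.0
t=1.9 p=[ 523.5 -337.1  230.5] phi=86.8 tilt=0.07 q1=-0.69 q6=-0.64 F=[0.  0.6 0. ] open=69.7 grip=0
unrolled t: [737.3 -33.3 111.2] | roll 0.004 rolled t: [737.2 -36.6 110.5]
```

```bash
python3 -m handwheel '[{"tx":40,"ty":-2,"tz":0,"roll":0},{"tx":40,"ty":-2,"tz":0,"roll":0},{"tx":40,"ty":-2,"tz":0,"roll":0},{"tx":40,"ty":-2,"tz":0,"roll":0},{"tx":40,"ty":-2,"tz":0,"roll":0},{"tx":40,"ty":-2,"tz":0,"roll":0},{"tx":40,"ty":-2,"tz":0,"roll":0},{"tx":40,"ty":-2,"tz":0,"roll":0},{"tx":40,"ty":-2,"tz":0,"roll":0},{"tx":40,"ty":-2,"tz":0,"roll":0},{"tx":40,"ty":-2,"tz":0,"roll":0},{"tx":40,"ty":-2,"tz":0,"roll":0}]' >/dev/null
python3 -m handwheel '[{"tx":36,"ty":-2,"tz":10,"roll":0},{"tx":36,"ty":-2,"tz":10,"roll":0},{"tx":36,"ty":-2,"tz":10,"roll":0},{"tx":36,"ty":-2,"tz":10,"roll":0},{"tx":36,"ty":-2,"tz":10,"roll":0},{"tx":36,"ty":-2,"tz":10,"roll":0},{"tx":36,"ty":0,"tz":20,"roll":0},{"tx":5,"ty":0,"tz":20,"roll":0},{"tx":0,"ty":0,"tz":0,"roll":0}]'
python3 - <<'E'
from h import *
plan(530.7,401,17,86.6)
p,d=optics.get_image("wrist"); cv2.imwrite("pics/w1.png",p[:,:,::-1])
c=optics.camera_params("wrist"); print(c)
E
```

```text
t: 3.68
tool_pos: [0.5294, 0.401, 0.1252]
tool_rot: [-2.283, -2.155, 0.014]
contact_force: [-0.5, -1.2, -0.4]
opening: 0.0699
grip_force: 0.0
t=3.7 p=[529.4 401.  125.2] phi=86.7 tilt=0.54 q1=0.54 q6=0.59 F=[-0.5 -1.2 -0.4] open=69.9 grip=0
unrolled t: [  0.7   2.2 108.2] | roll 0.001 rolled t: [1.000e-01 1.300e+00 1.082e+02]
{'mtx': array([[371.64829954,   0.        , 315.27836241],
       [  0.        , 371.64829954, 239.76842396],
       [  0.        ,   0.        ,   1.        ]]), 'tool_from_camera': array([[-7.66574343e-05, -9.53444784e-01, -3.01567633e-01,
         7.60820897e-02],
       [ 9.99999534e-01, -3.63212479e-04,  8.94146503e-04,
        -3.45432751e-04],
       [-9.62052448e-04, -3.01567424e-01,  9.53444368e-01,
        -1.41771689e-01],
       [ 0.00000000e+00,  0.00000000e+00,  0.00000000e+00,
         1.00000000e+00]])}
```

View pics/w1.png

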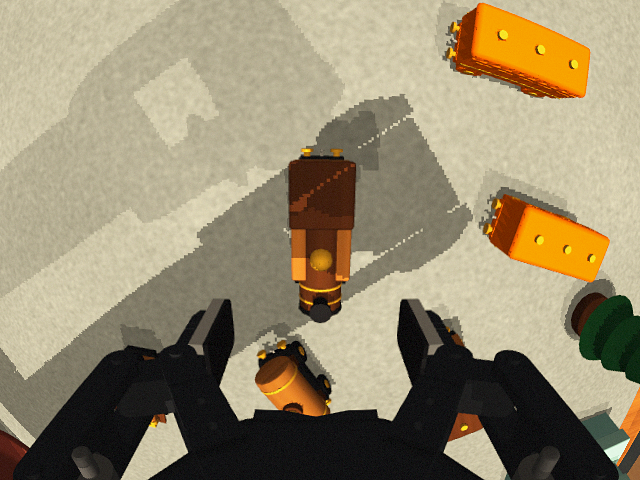

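The tanks are at (321,255), about 4 mm to tool +y and -4 mm in x, aligned with the fingers. Descending and gripping.

```bash
python3 -m handwheel '[{"tx":-3,"ty":3,"tz":15,"roll":0},{"tx":0,"ty":0,"tz":20,"roll":0},{"tx":0,"ty":0,"tz":20,"roll":0},{"tx":0,"ty":0,"tz":20,"roll":0},{"tx":0,"ty":0,"tz":15,"roll":0},{"tx":0,"ty":0,"tz":10,"roll":0},{"tx":0,"ty":0,"tz":4,"roll":0},{"tx":0,"ty":0,"tz":2,"roll":0},{"tx":0,"ty":0,"tz":0,"roll":0},{"tx":0,"ty":0,"tz":0,"roll":0}]'
python3 - <<'E'
from h import *
plan(530.7,401,17,86.6)
E
```

```text
t: 4.57
tool_pos: [0.5365, 0.3977, 0.0267]
tool_rot: [2.288, 2.152, 0.003]
contact_force: [0.3, 0.5, 0.6]
opening: 0.0701
grip_force: 0.0
t=4.6 p=[536.5 397.7  26.7] phi=86.5 tilt=0.13 q1=0.53 q6=0.59 F=[0.3 0.5 0.6] open=70.1 grip=0
unrolled t: [ 2.9 -6.   9.7] | roll -0.002 rolled t: [ 2.9 -6.   9.7]
```

```bash
python3 -m handwheel '[{"tx":0,"ty":-5,"tz":3,"roll":0},{"tx":0,"ty":0,"tz":4,"roll":0},{"tx":0,"ty":0,"tz":2.5,"roll":0},{"tx":0,"ty":0,"tz":0,"roll":0},{"tx":0,"ty":0,"tz":0,"roll":0}]'
python3 -m handwheel '[{"tx":0,"ty":0,"tz":0,"roll":0},{"tx":0,"ty":0,"tz":0,"roll":0},{"tx":0,"ty":0,"tz":0,"roll":0},{"tx":0,"ty":0,"tz":0,"roll":0},{"tx":0,"ty":0,"tz":0,"roll":0},{"tx":0,"ty":0,"tz":0,"roll":0},{"tx":0,"ty":0,"tz":0,"roll":0},{"tx":0,"ty":0,"tz":0,"roll":0}]' 20 40
```

```text
t: 4.98
tool_pos: [0.5303, 0.3975, 0.0155]
tool_rot: [-2.288, -2.153, 0.001]
contact_force: [0.4, 1.2, 0.2]
opening: 0.0696
grip_force: 0.0
t: 5.65
tool_pos: [0.531, 0.3978, 0.0162]
tool_rot: [2.288, 2.152, 0.001]
contact_force: [2.1, 0.6, 1.9]
opening: 0.0373
grip_force: 41.1
```

```bash
python3 -m handwheel '[{"tx":0,"ty":0,"tz":-5,"roll":0},{"tx":0,"ty":0,"tz":-15,"roll":0},{"tx":0,"ty":0,"tz":-20,"roll":0},{"tx":0,"ty":0,"tz":-20,"roll":0},{"tx":0,"ty":0,"tz":-20,"roll":0},{"tx":0,"ty":0,"tz":-20,"roll":0},{"tx":0,"ty":0,"tz":-10,"roll":0},{"tx":0,"ty":0,"tz":0,"roll":0}]'
python3 -m handwheel '[{"tx":0,"ty":0,"tz":0,"roll":-0.06},{"tx":0,"ty":0,"tz":0,"roll":-0.12},{"tx":0,"ty":0,"tz":0,"roll":-0.12},{"tx":0,"ty":0,"tz":0,"roll":-0.12},{"tx":0,"ty":0,"tz":0,"roll":-0.12},{"tx":0,"ty":0,"tz":0,"roll":-0.12},{"tx":0,"ty":0,"tz":0,"roll":-0.12},{"tx":0,"ty":0,"tz":0,"roll":-0.12},{"tx":0,"ty":0,"tz":0,"roll":-0.12},{"tx":0,"ty":0,"tz":0,"roll":-0.12},{"tx":0,"ty":0,"tz":0,"roll":-0.02}]' >/dev/null
python3 -c "
from h import *
plan(566,-172.7,120,153)"
```

```text
t: 6.32
tool_pos: [0.5322, 0.3986, 0.13]
tool_rot: [2.287, 2.152, 0.009]
contact_force: [0.4, -0.2, 0.1]
opening: 0.0376
grip_force: 40.8
t=7.2 p=[529.6 397.  124. ] phi=153.1 tilt=0.17 q1=0.53 q6=-0.57 F=[-0.4 -0.1 -1.7] open=37.4 grip=41
unrolled t: [-290.  -491.7    4.8] | roll 0.002 rolled t: [-291.  -491.1    4. ]
```

```bash
python3 -m handwheel '[{"tx":-10,"ty":-18,"tz":0,"roll":0},{"tx":-20,"ty":-33,"tz":0,"roll":0},{"tx":-20,"ty":-33,"tz":0,"roll":0},{"tx":-20,"ty":-33,"tz":0,"roll":0},{"tx":-20,"ty":-33,"tz":0,"roll":0},{"tx":-20,"ty":-33,"tz":0,"roll":0},{"tx":-20,"ty":-33,"tz":0,"roll":0},{"tx":-20,"ty":-33,"tz":0,"roll":0},{"tx":-20,"ty":-33,"tz":0,"roll":0},{"tx":-20,"ty":-33,"tz":0,"roll":0},{"tx":-20,"ty":-33,"tz":0,"roll":0},{"tx":-20,"ty":-33,"tz":0,"roll":0}]' >/dev/null
python3 -m handwheel '[{"tx":-20,"ty":-33,"tz":0,"roll":0},{"tx":-20,"ty":-33,"tz":0,"roll":0},{"tx":-15,"ty":-28,"tz":0,"roll":0},{"tx":-6,"ty":-16,"tz":0,"roll":0},{"tx":0,"ty":0,"tz":0,"roll":0},{"tx":0,"ty":0,"tz":0,"roll":0},{"tx":0,"ty":0,"tz":0,"roll":0}]'
python3 - <<'E'
from h import *
plan(566,-172.7,28,153)
p,d=optics.get_image("wrist"); cv2.imwrite("pics/w2.png",p[:,:,::-1])
E
```

```text
t: 8.82
tool_pos: [0.5662, -0.1711, 0.125]
tool_rot: [-0.735, -3.053, -0.001]
contact_force: [0.2, -0.1, -1.2]
opening: 0.0372
grip_force: 41.0
t=8.8 p=[ 566.2 -171.1  125. ] phi=152.9 tilt=0.10 q1=-0.42 q6=-1.52 F=[ 0.2 -0.1 -1.2] open=37.2 grip=41
unrolled t: [-0.7 -1.5 97. ] | roll -0.001 rolled t: [-0.5 -1.5 97. ]
```

View pics/w2.png

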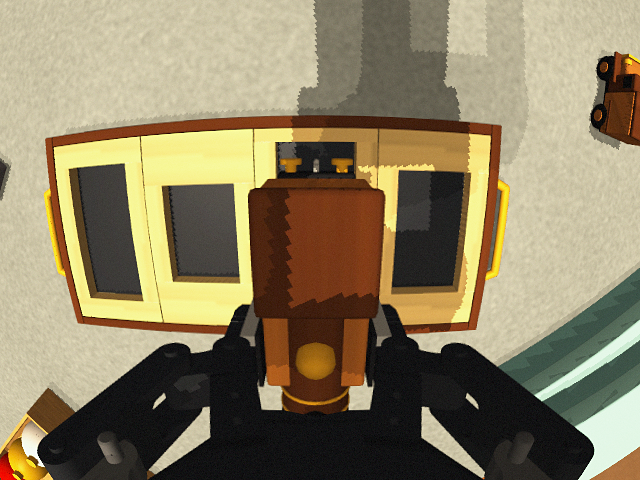

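```bash
cat >> h.py <<'E'
def wray(u,v,zw,tcpz):
    c=optics.camera_params("wrist"); K=c["mtx"]; T=c["tool_from_camera"]
    a=np.array([u-K[0,2],v-K[1,2]])/K[0,0]; th=np.linalg.norm(a); r=np.r_[a/th*np.sin(th),np.cos(th)]
    r=T[:3,:3]@r; o=T[:3,3]*1000; return o+r*((tcpz-zw)-o[2])/r[2]
E
python3 - <<'E'
from h import *
for n,u,v in (("loco top L",276,142),("loco top R",356,142),("brake TL",162,184),("brake TR",238,184),("brake BL",175,280),("brake BR",240,283),("tank TL",392,170),("tank TR",470,171),("tank BR",457,292),("tank BL",386,288),("coach TL",70,168),("coach TR",125,164),("coach BL",90,297),("coach BR",143,299)): print(n,wray(u,v,23,125).round(1))
E
```

```text
loco top L [ 66.5 -26.6 102. ]
loco top R [ 66.5  25.5 102. ]
brake TL [  40.7 -108.4  102. ]
brake TR [ 39.  -52.9 102. ]
brake BL [ -32.  -106.7  102. ]
brake BR [-33.3 -55.9 102. ]
tank TL [ 48.4  50.1 102. ]
tank TR [ 49.9 106.7 102. ]
tank BR [-42.3 107.4 102. ]
tank BL [-37.4  50.7 102. ]
coach TL [  57.4 -188.8  102. ]
coach TR [  56.6 -137.2  102. ]
coach BL [ -50.8 -190.6  102. ]
coach BR [ -49.5 -137.6  102. ]
```

```bash
python3 - <<'E'
from h import *
for n,u,v,z in (("buf",290,157,109+18),("buf",342,157,109+18),("roof rear",316,183,173),("dome",316,362,170)): print(n,wray(u,v,z,125).round(1))
E
python3 -m handwheel '[{"tx":-2.5,"ty":-1,"tz":10,"roll":0},{"tx":0,"ty":0,"tz":20,"roll":0},{"tx":0,"ty":0,"tz":20,"roll":0},{"tx":0,"ty":0,"tz":10,"roll":0},{"tx":0,"ty":0,"tz":0,"roll":0},{"tx":0,"ty":0,"tz":0,"roll":0}]'
```

```text
buf [ 65.3 -10.6  -2. ]
buf [65.3  8.9 -2. ]
roof rear [ 62.5  -1.  -48. ]
dome [  5.6  -1.  -45. ]
t: 9.37
tool_pos: [0.568, -0.1732, 0.0649]
tool_rot: [-0.733, -3.053, -0.001]
contact_force: [0.3, 0.4, -0.9]
opening: 0.0373
grip_force: 40.9
```

```bash
python3 -m handwheel '[{"tx":-2.5,"ty":0,"tz":5,"roll":0},{"tx":0,"ty":0,"tz":10,"roll":0},{"tx":0,"ty":0,"tz":8,"roll":0},{"tx":0,"ty":0,"tz":6,"roll":0},{"tx":0,"ty":0,"tz":4,"roll":0},{"tx":0,"ty":0,"tz":2,"roll":0},{"tx":0,"ty":0,"tz":0,"roll":0},{"tx":0,"ty":0,"tz":0,"roll":0}]'
python3 -c "
from h import *
plan(566,-172.7,27.2,153)"
```

```text
t: 10.03
tool_pos: [0.5707, -0.1752, 0.0308]
tool_rot: [0.734, 3.055, 0.0]
contact_force: [0.0, -0.6, -1.5]
opening: 0.0374
grip_force: 41.0
t=10.0 p=[ 570.7 -175.2   30.8] phi=153.0 tilt=0.00 q1=-0.42 q6=-1.52 F=[ 0.  -0.6 -1.5] open=37.4 grip=41
unrolled t: [5.4 0.1 3.6] | roll -0.001 rolled t: [5.4 0.1 3.6]
```

```bash
python3 -m handwheel '[{"tx":0,"ty":0,"tz":1.5,"roll":0},{"tx":0,"ty":0,"tz":1,"roll":0},{"tx":0,"ty":0,"tz":0.5,"roll":0},{"tx":0,"ty":0,"tz":0.4,"roll":0},{"tx":0,"ty":0,"tz":0,"roll":0},{"tx":0,"ty":0,"tz":0,"roll":0}]'
```

```text
t: 10.53
tool_pos: [0.5707, -0.1752, 0.0275]
tool_rot: [0.734, 3.054, -0.0]
contact_force: [-0.5, 0.5, -2.5]
opening: 0.0375
grip_force: 41.0
```

```bash
python3 -m handwheel '[{"tx":0,"ty":0,"tz":0.5,"roll":0},{"tx":0,"ty":0,"tz":0,"roll":0},{"tx":0,"ty":0,"tz":0,"roll":0}]'
python3 -m handwheel '[{"tx":0,"ty":0,"tz":0,"roll":0},{"tx":0,"ty":0,"tz":0,"roll":0},{"tx":0,"ty":0,"tz":0,"roll":0},{"tx":0,"ty":0,"tz":0,"roll":0},{"tx":0,"ty":0,"tz":0,"roll":0},{"tx":0,"ty":0,"tz":-5,"roll":0},{"tx":0,"ty":0,"tz":-15,"roll":0},{"tx":0,"ty":0,"tz":-20,"roll":0},{"tx":0,"ty":0,"tz":-20,"roll":0},{"tx":0,"ty":0,"tz":-20,"roll":0},{"tx":0,"ty":0,"tz":-10,"roll":0},{"tx":0,"ty":0,"tz":0,"roll":0}]' 58
python3 - <<'E'
from h import *
plan(634,265.5,120,108.3)
p,d=optics.get_image("wrist"); cv2.imwrite("pics/w3.png",p[:,:,::-1])
E
```

```text
t: 10.78
tool_pos: [0.5708, -0.1753, 0.0272]
tool_rot: [0.734, 3.054, -0.0]
contact_force: [-1.3, 1.1, -0.9]
opening: 0.0371
grip_force: 41.1
t: 11.78
tool_pos: [0.5726, -0.1761, 0.1206]
tool_rot: [0.733, 3.049, -0.002]
contact_force: [0.6, -0.0, 0.6]
opening: 0.0584
grip_force: 0.0
t=11.8 p=[ 572.6 -176.1  120.6] phi=153.0 tilt=0.36 q1=-0.42 q6=-1.52 F=[ 0.6 -0.   0.6] open=58.4 grip=0
unrolled t: [ 1.460e+02  4.212e+02 -2.000e-01] | roll 0.78 rolled t: [400.  196.9   0.6]
```

View pics/w3.png

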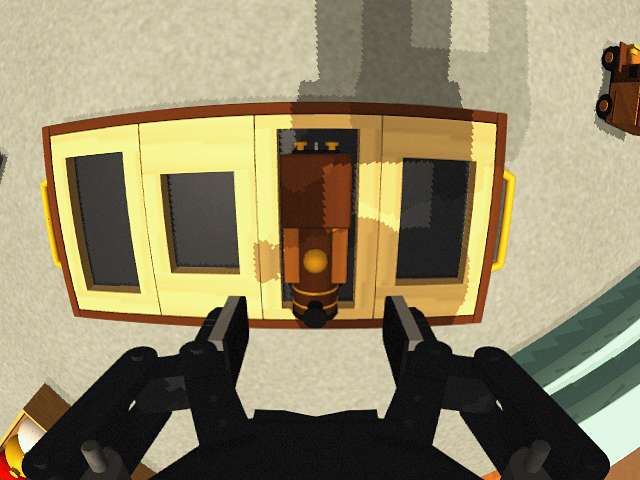

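The loco is in its well (rows 128–320), with rear buffers at (316,145). Next the coach.

```bash
python3 -m handwheel '[{"tx":0,"ty":0,"tz":-5,"roll":0.06},{"tx":0,"ty":0,"tz":0,"roll":0.12},{"tx":0,"ty":0,"tz":0,"roll":0.12},{"tx":0,"ty":0,"tz":0,"roll":0.12},{"tx":0,"ty":0,"tz":0,"roll":0.12},{"tx":0,"ty":0,"tz":0,"roll":0.12},{"tx":0,"ty":0,"tz":0,"roll":0.12}]' 66 >/dev/null
python3 -m handwheel '[{"tx":18,"ty":9,"tz":0,"roll":0},{"tx":35,"ty":17,"tz":0,"roll":0},{"tx":35,"ty":17,"tz":0,"roll":0},{"tx":35,"ty":17,"tz":0,"roll":0},{"tx":35,"ty":17,"tz":0,"roll":0},{"tx":35,"ty":17,"tz":0,"roll":0},{"tx":35,"ty":17,"tz":0,"roll":0},{"tx":35,"ty":17,"tz":0,"roll":0},{"tx":35,"ty":17,"tz":0,"roll":0},{"tx":35,"ty":17,"tz":0,"roll":0},{"tx":35,"ty":17,"tz":0,"roll":0},{"tx":32,"ty":17,"tz":0,"roll":0}]' >/dev/null
python3 -m handwheel '[{"tx":0,"ty":0,"tz":0,"roll":0},{"tx":0,"ty":0,"tz":0,"roll":0},{"tx":0,"ty":0,"tz":0,"roll":0}]' >/dev/null
python3 - <<'E'
from h import *
plan(634,265.5,17,108.3)
p,d=optics.get_image("wrist"); cv2.imwrite("pics/w4.png",p[:,:,::-1])
E
```

```text
t=13.7 p=[630.3 265.7 119.8] phi=108.3 tilt=0.19 q1=0.29 q6=-0.03 F=[-0.3  0.4 -0.4] open=65.9 grip=0
unrolled t: [ -1.3   3.8 102.8] | roll 0.0 rolled t: [ -1.4   3.5 102.8]
```

View pics/w4.png

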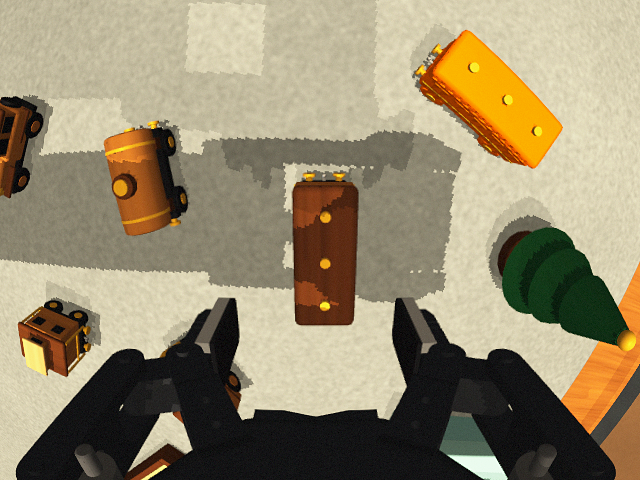

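The coach centre dot is at (325,264), which agrees with the plan (−2, +4 mm). Descending.

```bash
python3 -m handwheel '[{"tx":-2,"ty":4,"tz":10,"roll":0},{"tx":0,"ty":0,"tz":20,"roll":0},{"tx":0,"ty":0,"tz":20,"roll":0},{"tx":0,"ty":0,"tz":20,"roll":0},{"tx":0,"ty":0,"tz":15,"roll":0},{"tx":0,"ty":0,"tz":8,"roll":0},{"tx":0,"ty":0,"tz":4,"roll":0},{"tx":0,"ty":0,"tz":0,"roll":0},{"tx":0,"ty":0,"tz":0,"roll":0}]'
```

```text
t: 14.47
tool_pos: [0.6365, 0.2654, 0.0257]
tool_rot: [1.84, 2.545, 0.002]
contact_force: [0.0, 0.1, 1.1]
opening: 0.0663
grip_force: 0.0
```

```bash
python3 -m handwheel '[{"tx":0,"ty":-2,"tz":3,"roll":0},{"tx":0,"ty":0,"tz":4,"roll":0},{"tx":0,"ty":0,"tz":2,"roll":0},{"tx":0,"ty":0,"tz":0,"roll":0},{"tx":0,"ty":0,"tz":0,"roll":0}]'
python3 -m handwheel '[{"tx":0,"ty":0,"tz":0,"roll":0},{"tx":0,"ty":0,"tz":0,"roll":0},{"tx":0,"ty":0,"tz":0,"roll":0},{"tx":0,"ty":0,"tz":0,"roll":0},{"tx":0,"ty":0,"tz":0,"roll":0},{"tx":0,"ty":0,"tz":0,"roll":0},{"tx":0,"ty":0,"tz":0,"roll":0},{"tx":0,"ty":0,"tz":0,"roll":0}]' 20 40
python3 -m handwheel '[{"tx":0,"ty":0,"tz":-5,"roll":0},{"tx":0,"ty":0,"tz":-15,"roll":0},{"tx":0,"ty":0,"tz":-20,"roll":0},{"tx":0,"ty":0,"tz":-20,"roll":0},{"tx":0,"ty":0,"tz":-20,"roll":0},{"tx":0,"ty":0,"tz":-20,"roll":0},{"tx":0,"ty":0,"tz":-10,"roll":0},{"tx":0,"ty":0,"tz":0,"roll":0}]'
python3 -m handwheel '[{"tx":0,"ty":0,"tz":0,"roll":-0.06},{"tx":0,"ty":0,"tz":0,"roll":-0.12},{"tx":0,"ty":0,"tz":0,"roll":-0.12},{"tx":0,"ty":0,"tz":0,"roll":-0.12},{"tx":0,"ty":0,"tz":0,"roll":-0.12},{"tx":0,"ty":0,"tz":0,"roll":-0.12},{"tx":0,"ty":0,"tz":0,"roll":-0.12}]' >/dev/null
python3 -c "
from h import *
plan(489,-318,120,153)"
```

```text
t: 14.88
tool_pos: [0.6337, 0.2649, 0.0158]
tool_rot: [-1.84, -2.546, 0.0]
contact_force: [1.3, -1.2, -0.2]
opening: 0.0658
grip_force: 0.0
t: 15.55
tool_pos: [0.6342, 0.2649, 0.0163]
tool_rot: [1.84, 2.546, 0.001]
contact_force: [0.8, 0.4, 2.5]
opening: 0.0379
grip_force: 40.4
t: 16.22
tool_pos: [0.6358, 0.2655, 0.1304]
tool_rot: [1.838, 2.543, 0.008]
contact_force: [0.5, -0.1, 0.3]
opening: 0.0374
grip_force: 40.3
t=16.8 p=[632.8 264.5 124. ] phi=153.3 tilt=0.17 q1=0.29 q6=-0.82 F=[ 0.4  0.8 -1.4] open=37.7 grip=40
unrolled t: [-133.2 -585.     4.9] | roll 0.005 rolled t: [-136.3 -584.3    4. ]
```

```bash
python3 -m handwheel '[{"tx":-4,"ty":-19,"tz":0,"roll":0},{"tx":-9,"ty":-38,"tz":0,"roll":0},{"tx":-9,"ty":-38,"tz":0,"roll":0},{"tx":-9,"ty":-38,"tz":0,"roll":0},{"tx":-9,"ty":-38,"tz":0,"roll":0},{"tx":-9,"ty":-38,"tz":0,"roll":0},{"tx":-9,"ty":-38,"tz":0,"roll":0},{"tx":-9,"ty":-38,"tz":0,"roll":0},{"tx":-9,"ty":-38,"tz":0,"roll":0},{"tx":-9,"ty":-38,"tz":0,"roll":0},{"tx":-9,"ty":-38,"tz":0,"roll":0},{"tx":-9,"ty":-38,"tz":0,"roll":0}]' >/dev/null
python3 -m handwheel '[{"tx":-9,"ty":-38,"tz":0,"roll":0},{"tx":-9,"ty":-38,"tz":0,"roll":0},{"tx":-6,"ty":-38,"tz":0,"roll":0},{"tx":-4,"ty":-32,"tz":0,"roll":0},{"tx":0,"ty":0,"tz":0,"roll":0},{"tx":0,"ty":0,"tz":0,"roll":0},{"tx":0,"ty":0,"tz":0,"roll":0}]' >/dev/null
python3 - <<'E'
from h import *
plan(487.8,-315.5,27.3,153)
p,d=optics.get_image("wrist"); cv2.imwrite("pics/w5.png",p[:,:,::-1])
E
```

```text
t=18.4 p=[ 485.1 -313.2  124.7] phi=152.9 tilt=0.13 q1=-0.70 q6=-1.80 F=[ 0.  -0.4 -1. ] open=37.5 grip=41
unrolled t: [-3.7 -0.9 97.4] | roll -0.001 rolled t: [-3.5 -0.8 97.4]
```

View pics/w5.png

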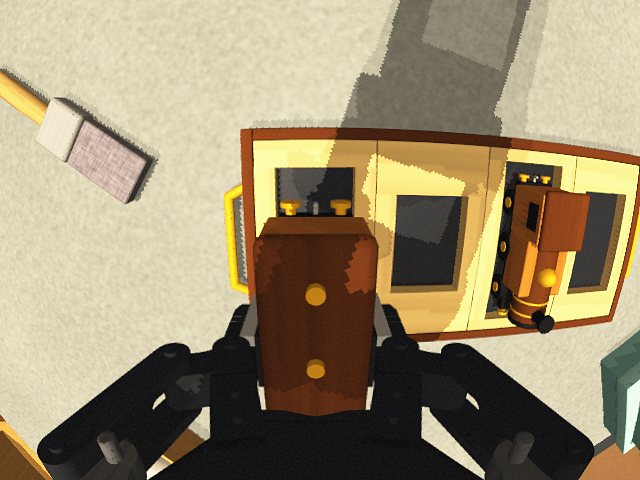

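The coach well's far edge is at row 167 (cols 275–355) and the coach is centred at col 316. The loco looks seated.

```bash
python3 - <<'E'
from h import *
print(wray(315,167,23,124.7), wray(316,201,108.4+18,124.7))
E
python3 -m handwheel '[{"tx":-3,"ty":-1,"tz":10,"roll":0},{"tx":0,"ty":0,"tz":20,"roll":0},{"tx":0,"ty":0,"tz":20,"roll":0},{"tx":0,"ty":0,"tz":10,"roll":0},{"tx":0,"ty":0,"tz":0,"roll":0},{"tx":0,"ty":0,"tz":0,"roll":0}]'
```

```text
[ 49.80573291  -1.22519968 101.7       ] [48.27337277 -0.87774838 -1.7       ]
t: 18.93
tool_pos: [0.4877, -0.3152, 0.065]
tool_rot: [-0.732, -3.053, -0.001]
contact_force: [0.0, 0.1, -1.1]
opening: 0.0376
grip_force: 40.7
```

```bash
python3 -m handwheel '[{"tx":-2,"ty":0,"tz":5,"roll":0},{"tx":0,"ty":0,"tz":10,"roll":0},{"tx":0,"ty":0,"tz":8,"roll":0},{"tx":0,"ty":0,"tz":6,"roll":0},{"tx":0,"ty":0,"tz":4,"roll":0},{"tx":0,"ty":0,"tz":2,"roll":0},{"tx":0,"ty":0,"tz":0,"roll":0},{"tx":0,"ty":0,"tz":0,"roll":0}]'
```

```text
t: 19.6
tool_pos: [0.4896, -0.3173, 0.0309]
tool_rot: [0.734, 3.054, -0.0]
contact_force: [0.6, -0.4, -1.5]
opening: 0.0376
grip_force: 40.7
```

```bash
python3 -m handwheel '[{"tx":0,"ty":0,"tz":1.5,"roll":0},{"tx":0,"ty":0,"tz":1,"roll":0},{"tx":0,"ty":0,"tz":0.5,"roll":0},{"tx":0,"ty":0,"tz":0.5,"roll":0},{"tx":0,"ty":0,"tz":0.4,"roll":0},{"tx":0,"ty":0,"tz":0,"roll":0},{"tx":0,"ty":0,"tz":0,"roll":0}]'
python3 -m handwheel '[{"tx":0,"ty":0,"tz":0,"roll":0},{"tx":0,"ty":0,"tz":0,"roll":0},{"tx":0,"ty":0,"tz":0,"roll":0},{"tx":0,"ty":0,"tz":0,"roll":0},{"tx":0,"ty":0,"tz":0,"roll":0},{"tx":0,"ty":0,"tz":-5,"roll":0},{"tx":0,"ty":0,"tz":-15,"roll":0},{"tx":0,"ty":0,"tz":-20,"roll":0},{"tx":0,"ty":0,"tz":-20,"roll":0},{"tx":0,"ty":0,"tz":-20,"roll":0},{"tx":0,"ty":0,"tz":-15,"roll":0},{"tx":0,"ty":0,"tz":0,"roll":0}]' 58
python3 - <<'E'
from h import *
plan(502,271.7,120,118)
E
```

```text
t: 20.18
tool_pos: [0.4897, -0.3172, 0.0273]
tool_rot: [0.734, 3.054, -0.0]
contact_force: [0.2, 1.1, 1.2]
opening: 0.0376
grip_force: 40.9
t: 21.18
tool_pos: [0.4917, -0.3189, 0.1268]
tool_rot: [0.733, 3.048, -0.006]
contact_force: [0.7, -1.4, 0.9]
opening: 0.0578
grip_force: 0.0
t=21.2 p=[ 491.7 -318.9  126.8] phi=153.0 tilt=0.45 q1=-0.70 q6=-1.80 F=[ 0.7 -1.4  0.9] open=57.8 grip=0
unrolled t: [259.3 530.8   3.9] | roll 0.61 rolled t: [516.7 286.4   6.8]
```

```bash
python3 -m handwheel '[{"tx":0,"ty":0,"tz":0,"roll":0.06},{"tx":0,"ty":0,"tz":0,"roll":0.12},{"tx":0,"ty":0,"tz":0,"roll":0.12},{"tx":0,"ty":0,"tz":0,"roll":0.12},{"tx":0,"ty":0,"tz":0,"roll":0.12},{"tx":0,"ty":0,"tz":0,"roll":0.07}]' 66 >/dev/null
python3 -m handwheel '[{"tx":17,"ty":9,"tz":0,"roll":0},{"tx":35,"ty":19,"tz":0,"roll":0},{"tx":35,"ty":19,"tz":0,"roll":0},{"tx":35,"ty":19,"tz":0,"roll":0},{"tx":35,"ty":19,"tz":0,"roll":0},{"tx":35,"ty":19,"tz":0,"roll":0},{"tx":35,"ty":19,"tz":0,"roll":0},{"tx":35,"ty":19,"tz":0,"roll":0},{"tx":35,"ty":19,"tz":0,"roll":0},{"tx":35,"ty":19,"tz":0,"roll":0},{"tx":35,"ty":19,"tz":0,"roll":0},{"tx":35,"ty":20,"tz":0,"roll":0}]' >/dev/null
python3 -m handwheel '[{"tx":35,"ty":20,"tz":0,"roll":0},{"tx":35,"ty":20,"tz":0,"roll":0},{"tx":30,"ty":18,"tz":2,"roll":0},{"tx":15,"ty":8,"tz":2,"roll":0},{"tx":0,"ty":0,"tz":0,"roll":0},{"tx":0,"ty":0,"tz":0,"roll":0},{"tx":0,"ty":0,"tz":0,"roll":0}]' >/dev/null
python3 - <<'E'
from h import *
plan(502,271.7,18,118)
p,d=optics.get_image("wrist"); cv2.imwrite("pics/w6.png",p[:,:,::-1])
E
```

```text
t=23.3 p=[497.9 272.4 117.2] phi=118.0 tilt=0.09 q1=0.37 q6=-0.12 F=[-0.3 -0.2 -1.3] open=65.9 grip=0
unrolled t: [-2.5  3.5 99.2] | roll 0.0 rolled t: [-2.5  3.3 99.2]
```

View pics/w6.png

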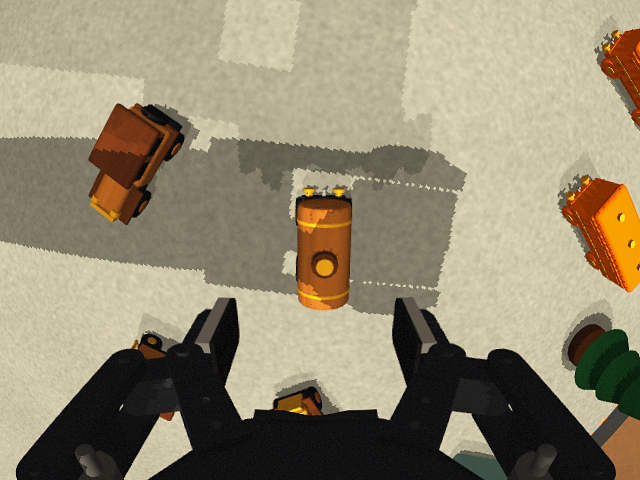

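The tanker's dome is at (324,264), aligned, so I need about −2 and +3 mm.

```bash
python3 -m handwheel '[{"tx":-2,"ty":2.5,"tz":10,"roll":0},{"tx":0,"ty":0,"tz":20,"roll":0},{"tx":0,"ty":0,"tz":20,"roll":0},{"tx":0,"ty":0,"tz":20,"roll":0},{"tx":0,"ty":0,"tz":12,"roll":0},{"tx":0,"ty":0,"tz":8,"roll":0},{"tx":0,"ty":0,"tz":4,"roll":0},{"tx":0,"ty":0,"tz":0,"roll":0},{"tx":0,"ty":0,"tz":0,"roll":0},{"tx":0,"ty":0,"tz":0,"roll":0}]'
```

```text
t: 24.15
tool_pos: [0.5025, 0.2729, 0.0253]
tool_rot: [1.617, 2.692, 0.003]
contact_force: [0.4, -0.0, -0.4]
opening: 0.0661
grip_force: 0.0
```

```bash
python3 -m handwheel '[{"tx":0,"ty":0,"tz":3,"roll":0},{"tx":0,"ty":0,"tz":4,"roll":0},{"tx":0,"ty":0,"tz":1.5,"roll":0},{"tx":0,"ty":0,"tz":0,"roll":0},{"tx":0,"ty":0,"tz":0,"roll":0}]'
python3 -m handwheel '[{"tx":0,"ty":0,"tz":0,"roll":0},{"tx":0,"ty":0,"tz":0,"roll":0},{"tx":0,"ty":0,"tz":0,"roll":0},{"tx":0,"ty":0,"tz":0,"roll":0},{"tx":0,"ty":0,"tz":0,"roll":0},{"tx":0,"ty":0,"tz":0,"roll":0},{"tx":0,"ty":0,"tz":0,"roll":0},{"tx":0,"ty":0,"tz":0,"roll":0}]' 20 40
python3 -m handwheel '[{"tx":0,"ty":0,"tz":-5,"roll":0},{"tx":0,"ty":0,"tz":-15,"roll":0},{"tx":0,"ty":0,"tz":-20,"roll":0},{"tx":0,"ty":0,"tz":-20,"roll":0},{"tx":0,"ty":0,"tz":-20,"roll":0},{"tx":0,"ty":0,"tz":-20,"roll":0},{"tx":0,"ty":0,"tz":-10,"roll":0},{"tx":0,"ty":0,"tz":0,"roll":0}]'
python3 -m handwheel '[{"tx":0,"ty":0,"tz":0,"roll":-0.06},{"tx":0,"ty":0,"tz":0,"roll":-0.12},{"tx":0,"ty":0,"tz":0,"roll":-0.12},{"tx":0,"ty":0,"tz":0,"roll":-0.12},{"tx":0,"ty":0,"tz":0,"roll":-0.12},{"tx":0,"ty":0,"tz":0,"roll":-0.07},{"tx":0,"ty":0,"tz":0,"roll":0}]' >/dev/null
python3 -c "
from h import *
plan(599,-99,120,153)"
```

```text
t: 24.57
tool_pos: [0.5013, 0.2725, 0.0153]
tool_rot: [-1.617, -2.693, 0.001]
contact_force: [-0.7, 0.4, 0.3]
opening: 0.066
grip_force: 0.0
t: 25.23
tool_pos: [0.5017, 0.2726, 0.0159]
tool_rot: [1.617, 2.693, 0.001]
contact_force: [-0.3, 0.2, 2.6]
opening: 0.0326
grip_force: 39.7
t: 25.9
tool_pos: [0.5031, 0.2731, 0.1285]
tool_rot: [1.616, 2.69, 0.007]
contact_force: [-0.3, -1.3, -1.3]
opening: 0.0326
grip_force: 39.9
t=26.5 p=[500.4 272.1 123.4] phi=153.0 tilt=0.18 q1=0.37 q6=-0.73 F=[-0.7 -0.6 -1.6] open=32.8 grip=40
unrolled t: [-256.2 -285.9    3.5] | roll 0.0 rolled t: [-256.3 -285.8    3.4]
```

```bash
python3 -m handwheel '[{"tx":-12,"ty":-14,"tz":0,"roll":0},{"tx":-24,"ty":-27,"tz":0,"roll":0},{"tx":-24,"ty":-27,"tz":0,"roll":0},{"tx":-24,"ty":-27,"tz":0,"roll":0},{"tx":-24,"ty":-27,"tz":0,"roll":0},{"tx":-24,"ty":-27,"tz":0,"roll":0},{"tx":-24,"ty":-27,"tz":0,"roll":0},{"tx":-24,"ty":-27,"tz":0,"roll":0},{"tx":-24,"ty":-27,"tz":0,"roll":0},{"tx":-24,"ty":-27,"tz":0,"roll":0},{"tx":-24,"ty":-27,"tz":0,"roll":0},{"tx":-4,"ty":-2,"tz":0,"roll":0}]' >/dev/null
python3 -m handwheel '[{"tx":0,"ty":0,"tz":0,"roll":0},{"tx":0,"ty":0,"tz":0,"roll":0},{"tx":0,"ty":0,"tz":0,"roll":0}]' >/dev/null
python3 - <<'E'
from h import *
plan(599,-99,27,153)
p,d=optics.get_image("wrist"); cv2.imwrite("pics/w7.png",p[:,:,::-1])
E
```

```text
t=27.7 p=[598.8 -97.2 124.6] phi=153.0 tilt=0.11 q1=-0.28 q6=-1.38 F=[ 0.5  0.7 -1.4] open=33.0 grip=40
unrolled t: [-1.2 -1.5 97.6] | roll -0.0 rolled t: [-1.  -1.5 97.6]
```

View pics/w7.png

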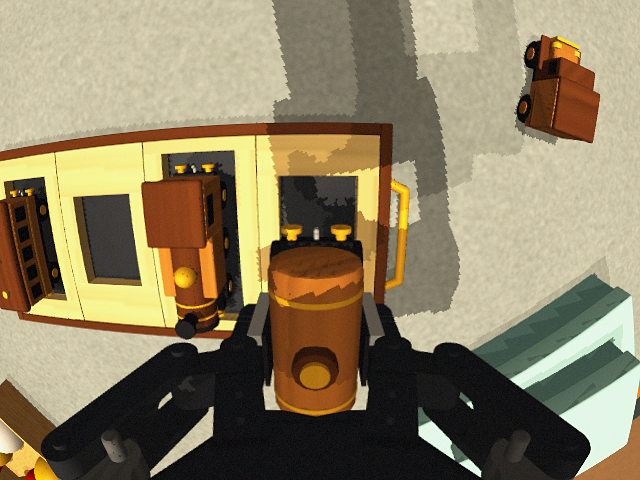

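```bash
python3 - <<'E'
from h import *
print(wray(318,176,23,124.6), wray(316,226,108.7+18,124.6))
E
python3 -m handwheel '[{"tx":-1,"ty":0,"tz":10,"roll":0},{"tx":0,"ty":0,"tz":20,"roll":0},{"tx":0,"ty":0,"tz":20,"roll":0},{"tx":0,"ty":0,"tz":10,"roll":0},{"tx":0,"ty":0,"tz":0,"roll":0},{"tx":0,"ty":0,"tz":0,"roll":0}]'
```

```text
[ 43.83241399   0.74728073 101.6       ] [38.40820724 -0.87419773 -2.1       ]
t: 28.28
tool_pos: [0.5998, -0.0983, 0.0646]
tool_rot: [-0.733, -3.053, -0.0]
contact_force: [-0.2, -0.2, -0.0]
opening: 0.0331
grip_force: 40.0
```

```bash
python3 -m handwheel '[{"tx":-1,"ty":0,"tz":5,"roll":0},{"tx":0,"ty":0,"tz":10,"roll":0},{"tx":0,"ty":0,"tz":8,"roll":0},{"tx":0,"ty":0,"tz":6,"roll":0},{"tx":0,"ty":0,"tz":4,"roll":0},{"tx":0,"ty":0,"tz":2,"roll":0},{"tx":0,"ty":0,"tz":0,"roll":0},{"tx":0,"ty":0,"tz":0,"roll":0}]'
```

```text
t: 28.95
tool_pos: [0.6014, -0.0995, 0.0305]
tool_rot: [0.734, 3.054, 0.0]
contact_force: [-0.1, -0.4, -0.2]
opening: 0.0327
grip_force: 40.0
```

Contact is expected at z≈26.9.

```bash
python3 -m handwheel '[{"tx":0,"ty":0,"tz":1.5,"roll":0},{"tx":0,"ty":0,"tz":1,"roll":0},{"tx":0,"ty":0,"tz":0.5,"roll":0},{"tx":0,"ty":0,"tz":0.5,"roll":0},{"tx":0,"ty":0,"tz":0.3,"roll":0},{"tx":0,"ty":0,"tz":0,"roll":0},{"tx":0,"ty":0,"tz":0,"roll":0}]'
python3 -m handwheel '[{"tx":0,"ty":0,"tz":0,"roll":0},{"tx":0,"ty":0,"tz":0,"roll":0},{"tx":0,"ty":0,"tz":0,"roll":0},{"tx":0,"ty":0,"tz":0,"roll":0},{"tx":0,"ty":0,"tz":0,"roll":0},{"tx":0,"ty":0,"tz":-5,"roll":0},{"tx":0,"ty":0,"tz":-15,"roll":0},{"tx":0,"ty":0,"tz":-20,"roll":0},{"tx":0,"ty":0,"tz":-20,"roll":0},{"tx":0,"ty":0,"tz":-20,"roll":0},{"tx":0,"ty":0,"tz":-15,"roll":0},{"tx":0,"ty":0,"tz":0,"roll":0}]' 56
python3 - <<'E'
from h import *
plan(431.6,106.2,120,181.5)
E
```

```text
t: 29.53
tool_pos: [0.6014, -0.0995, 0.0269]
tool_rot: [0.734, 3.054, -0.0]
contact_force: [-0.1, 0.5, 0.8]
opening: 0.033
grip_force: 40.2
t: 30.53
tool_pos: [0.6039, -0.1002, 0.1267]
tool_rot: [0.732, 3.047, -0.001]
contact_force: [-0.0, -0.3, -0.1]
opening: 0.056
grip_force: 0.0
t=30.5 p=[ 603.9 -100.2  126.7] phi=153.0 tilt=0.46 q1=-0.29 q6=-1.39 F=[-0.  -0.3 -0.1] open=56.0 grip=0
unrolled t: [247.4 105.6   4.9] | roll -0.498 rolled t: [166.9 210.9   6.7]
```

```bash
python3 -m handwheel '[{"tx":0,"ty":0,"tz":0,"roll":-0.06},{"tx":0,"ty":0,"tz":0,"roll":-0.12},{"tx":0,"ty":0,"tz":0,"roll":-0.12},{"tx":0,"ty":0,"tz":0,"roll":-0.12},{"tx":0,"ty":0,"tz":0,"roll":-0.08}]' 66 >/dev/null
python3 -m handwheel '[{"tx":12,"ty":15,"tz":0,"roll":0},{"tx":24,"ty":30,"tz":0,"roll":0},{"tx":24,"ty":30,"tz":0,"roll":0},{"tx":24,"ty":30,"tz":0,"roll":0},{"tx":24,"ty":30,"tz":0,"roll":0},{"tx":24,"ty":30,"tz":0,"roll":0},{"tx":22,"ty":28,"tz":2,"roll":0},{"tx":11,"ty":16,"tz":2,"roll":0},{"tx":0,"ty":0,"tz":0,"roll":0},{"tx":0,"ty":0,"tz":0,"roll":0},{"tx":0,"ty":0,"tz":0,"roll":0}]' >/dev/null
python3 - <<'E'
from h import *
plan(431.6,106.2,17,181.5)
p,d=optics.get_image("wrist"); cv2.imwrite("pics/w8.png",p[:,:,::-1])
E
```

```text
t=31.9 p=[430.8 104.4 117.5] phi=-178.4 tilt=0.02 q1=0.07 q6=-1.53 F=[ 0.6 -0.2 -0.1] open=65.8 grip=0
unrolled t: [ -0.8   1.9 100.5] | roll 0.002 rolled t: [ -0.9   1.8 100.5]
```

View pics/w8.png

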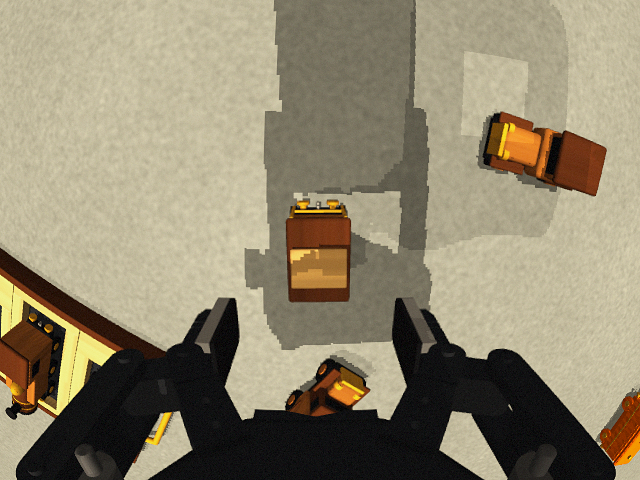

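The brake van's roof is centred at (319,260), aligned, about +2 mm off in y.

```bash
python3 -m handwheel '[{"tx":-0.5,"ty":2,"tz":10,"roll":0},{"tx":0,"ty":0,"tz":20,"roll":0},{"tx":0,"ty":0,"tz":20,"roll":0},{"tx":0,"ty":0,"tz":20,"roll":0},{"tx":0,"ty":0,"tz":12,"roll":0},{"tx":0,"ty":0,"tz":8,"roll":0},{"tx":0,"ty":0,"tz":4,"roll":0},{"tx":0,"ty":0,"tz":0,"roll":0},{"tx":0,"ty":0,"tz":0,"roll":0},{"tx":0,"ty":0,"tz":0,"roll":0}]'
```

```text
t: 32.75
tool_pos: [0.4319, 0.1068, 0.0247]
tool_rot: [-0.044, 3.139, 0.0]
contact_force: [0.5, -0.1, -0.4]
opening: 0.066
grip_force: 0.0
```

```bash
python3 -m handwheel '[{"tx":0,"ty":0,"tz":3,"roll":0},{"tx":0,"ty":0,"tz":4,"roll":0},{"tx":0,"ty":0,"tz":1,"roll":0},{"tx":0,"ty":0,"tz":0,"roll":0},{"tx":0,"ty":0,"tz":0,"roll":0}]'
python3 -m handwheel '[{"tx":0,"ty":0,"tz":0,"roll":0},{"tx":0,"ty":0,"tz":0,"roll":0},{"tx":0,"ty":0,"tz":0,"roll":0},{"tx":0,"ty":0,"tz":0,"roll":0},{"tx":0,"ty":0,"tz":0,"roll":0},{"tx":0,"ty":0,"tz":0,"roll":0},{"tx":0,"ty":0,"tz":0,"roll":0},{"tx":0,"ty":0,"tz":0,"roll":0}]' 20 40
python3 -m handwheel '[{"tx":0,"ty":0,"tz":-5,"roll":0},{"tx":0,"ty":0,"tz":-15,"roll":0},{"tx":0,"ty":0,"tz":-20,"roll":0},{"tx":0,"ty":0,"tz":-20,"roll":0},{"tx":0,"ty":0,"tz":-20,"roll":0},{"tx":0,"ty":0,"tz":-20,"roll":0},{"tx":0,"ty":0,"tz":-10,"roll":0},{"tx":0,"ty":0,"tz":0,"roll":0}]'
python3 -m handwheel '[{"tx":0,"ty":0,"tz":0,"roll":0.06},{"tx":0,"ty":0,"tz":0,"roll":0.12},{"tx":0,"ty":0,"tz":0,"roll":0.12},{"tx":0,"ty":0,"tz":0,"roll":0.12},{"tx":0,"ty":0,"tz":0,"roll":0.08},{"tx":0,"ty":0,"tz":0,"roll":0}]' >/dev/null
python3 -c "
from h import *
plan(526,-243,120,153)"
```

```text
t: 33.17
tool_pos: [0.4308, 0.1068, 0.0156]
tool_rot: [0.044, -3.141, 0.0]
contact_force: [-0.4, 0.7, 0.8]
opening: 0.066
grip_force: 0.0
t: 33.83
tool_pos: [0.4312, 0.1068, 0.016]
tool_rot: [-0.044, 3.141, 0.0]
contact_force: [-0.2, -0.1, 1.7]
opening: 0.0376
grip_force: 40.5
t: 34.5
tool_pos: [0.4325, 0.1069, 0.1284]
tool_rot: [-0.044, 3.136, 0.0]
contact_force: [0.0, -0.0, 0.4]
opening: 0.0375
grip_force: 40.4
t=35.0 p=[429.8 106.7 123.8] phi=152.9 tilt=0.18 q1=0.07 q6=-1.02 F=[-0.  -0.4 -1.2] open=37.5 grip=40
unrolled t: [-245.  -267.4    3.6] | roll -0.002 rolled t: [-244.5 -267.9    3.8]
```

```bash
python3 -m handwheel '[{"tx":-12,"ty":-13,"tz":0,"roll":0},{"tx":-24,"ty":-26,"tz":0,"roll":0},{"tx":-24,"ty":-26,"tz":0,"roll":0},{"tx":-24,"ty":-26,"tz":0,"roll":0},{"tx":-24,"ty":-26,"tz":0,"roll":0},{"tx":-24,"ty":-26,"tz":0,"roll":0},{"tx":-24,"ty":-26,"tz":0,"roll":0},{"tx":-24,"ty":-26,"tz":0,"roll":0},{"tx":-24,"ty":-26,"tz":0,"roll":0},{"tx":-24,"ty":-26,"tz":0,"roll":0},{"tx":-12,"ty":-15,"tz":0,"roll":0},{"tx":-4,"ty":-5,"tz":0,"roll":0}]' >/dev/null
python3 -m handwheel '[{"tx":0,"ty":0,"tz":0,"roll":0},{"tx":0,"ty":0,"tz":0,"roll":0},{"tx":0,"ty":0,"tz":0,"roll":0}]' >/dev/null
python3 - <<'E'
from h import *
plan(526,-243,27,153)
p,d=optics.get_image("wrist"); cv2.imwrite("pics/w9.png",p[:,:,::-1])
E
```

```text
t=36.2 p=[ 526.3 -240.5  124.9] phi=153.1 tilt=0.10 q1=-0.56 q6=-1.66 F=[-0.1  0.1 -1.6] open=37.9 grip=40
unrolled t: [-1.  -2.5 97.9] | roll 0.001 rolled t: [-0.9 -2.4 97.9]
```

View pics/w9.png

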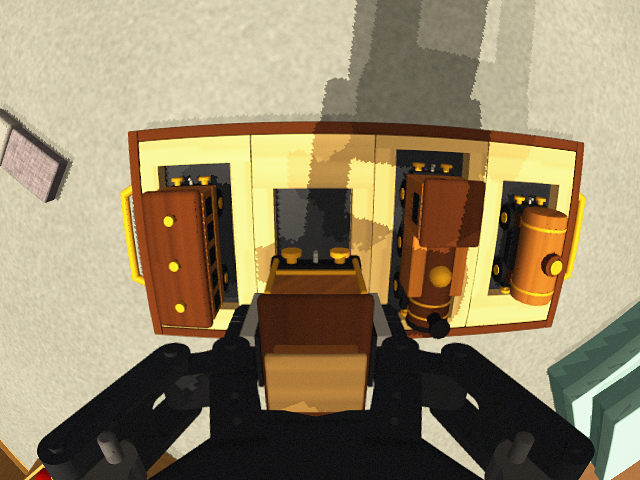

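```bash
python3 - <<'E'
from h import *
print(wray(312,188,23,124.9), wray(316,249,108.9+18,124.9))
E
python3 -m handwheel '[{"tx":-1,"ty":-1.5,"tz":10,"roll":0},{"tx":0,"ty":0,"tz":20,"roll":0},{"tx":0,"ty":0,"tz":20,"roll":0},{"tx":0,"ty":0,"tz":10,"roll":0},{"tx":0,"ty":0,"tz":0,"roll":0},{"tx":0,"ty":0,"tz":0,"roll":0}]'
```

```text
[ 35.73933596  -3.21707133 101.9       ] [28.8899877  -0.86957187 -2.        ]
t: 36.8
tool_pos: [0.5266, -0.243, 0.0649]
tool_rot: [-0.733, -3.053, -0.001]
contact_force: [-0.2, -0.7, -0.9]
opening: 0.0375
grip_force: 40.5
```

```bash
python3 -m handwheel '[{"tx":0,"ty":0,"tz":5,"roll":0},{"tx":0,"ty":0,"tz":10,"roll":0},{"tx":0,"ty":0,"tz":8,"roll":0},{"tx":0,"ty":0,"tz":6,"roll":0},{"tx":0,"ty":0,"tz":4,"roll":0},{"tx":0,"ty":0,"tz":2,"roll":0},{"tx":0,"ty":0,"tz":0,"roll":0},{"tx":0,"ty":0,"tz":0,"roll":0}]'
python3 -m handwheel '[{"tx":0,"ty":0,"tz":1.5,"roll":0},{"tx":0,"ty":0,"tz":1,"roll":0},{"tx":0,"ty":0,"tz":0.5,"roll":0},{"tx":0,"ty":0,"tz":0.5,"roll":0},{"tx":0,"ty":0,"tz":0,"roll":0},{"tx":0,"ty":0,"tz":0,"roll":0}]'
```

```text
t: 37.47
tool_pos: [0.5272, -0.2438, 0.0307]
tool_rot: [0.734, 3.055, -0.0]
contact_force: [0.4, -0.1, -0.4]
opening: 0.0374
grip_force: 40.5
t: 37.97
tool_pos: [0.5271, -0.2437, 0.0272]
tool_rot: [0.734, 3.055, -0.0]
contact_force: [-0.3, 0.1, -0.9]
opening: 0.0376
grip_force: 40.5
```

Release to 52 mm (clear of the neighbours), rise and back off, then look from the top.

```bash
python3 -m handwheel '[{"tx":0,"ty":0,"tz":0.3,"roll":0},{"tx":0,"ty":0,"tz":0,"roll":0},{"tx":0,"ty":0,"tz":0,"roll":0}]'
python3 -m handwheel '[{"tx":0,"ty":0,"tz":0,"roll":0},{"tx":0,"ty":0,"tz":0,"roll":0},{"tx":0,"ty":0,"tz":0,"roll":0},{"tx":0,"ty":0,"tz":0,"roll":0},{"tx":0,"ty":0,"tz":0,"roll":0},{"tx":0,"ty":0,"tz":-5,"roll":0},{"tx":0,"ty":0,"tz":-15,"roll":0},{"tx":0,"ty":0,"tz":-20,"roll":0},{"tx":0,"ty":0,"tz":-30,"roll":0},{"tx":0,"ty":0,"tz":-30,"roll":0},{"tx":0,"ty":0,"tz":-30,"roll":0},{"tx":0,"ty":0,"tz":-30,"roll":0}]' 52 > /dev/null
python3 -m handwheel '[{"tx":0,"ty":-40,"tz":0,"roll":0},{"tx":0,"ty":-40,"tz":0,"roll":0},{"tx":0,"ty":-40,"tz":0,"roll":0},{"tx":0,"ty":-40,"tz":0,"roll":0},{"tx":0,"ty":-40,"tz":0,"roll":0},{"tx":0,"ty":-40,"tz":0,"roll":0},{"tx":0,"ty":-20,"tz":0,"roll":0},{"tx":0,"ty":0,"tz":0,"roll":0}]'
python3 - <<'E'
from h import *
p,d=optics.get_image("top"); W=world(d)
a=cv2.resize(p[150:310,350:560,::-1],(787,600),interpolation=cv2.INTER_CUBIC); cv2.imwrite("pics/t2.png",cv2.convertScaleAbs(a,alpha=1.5))
Z=np.where(d>0,W[...,2]-.001,0); m=(Z>.045)&(Z<.09); m[:,:350]=0; m[:150]=0
n,l,s,c=cv2.connectedComponentsWithStats(m.astype(np.uint8))
for i in range(1,n):
    if s[i,4]>60:
        q=W[l==i]; print(s[i,:5],q[:,:2].mean(0).round(3),"top z",np.percentile(q[:,2]-.001,[50,95]).round(4))
d0=np.load("top0.npy"); W0=world(d0)
for n,(u,v) in dict(mcar=(241,315),mvan=(306,217)).items(): print(n,np.abs(d[v-12:v+12,u-12:u+12]-d0[v-12:v+12,u-12:u+12]).mean())
E
```

```text
t: 38.22
tool_pos: [0.5272, -0.2438, 0.027]
tool_rot: [0.734, 3.054, -0.0]
contact_force: [-0.2, 0.2, -0.9]
opening: 0.0376
grip_force: 40.6
t: 39.88
tool_pos: [0.4065, -0.479, 0.1873]
tool_rot: [-0.742, -3.053, 0.003]
contact_force: [-0.3, 0.6, -0.6]
opening: 0.052
grip_force: 0.0
[591 150  49  54 215] [ 0.636 -0.537] top z [0.0481 0.0505]
[598 150  23   6  87] [ 0.702 -0.545] top z [0.051  0.0581]
[609 167  30  28 636] [ 0.638 -0.568] top z [0.0586 0.0719]
[390 186  26  33 475] [ 0.6   -0.097] top z [0.0604 0.069 ]
[419 196  34  48 829] [ 0.559 -0.167] top z [0.061  0.0732]
[458 220  28  30 499] [ 0.528 -0.24 ] top z [0.0645 0.0768]
[488 231  37  44 874] [ 0.489 -0.312] top z [0.0662 0.0693]
[356 448  39  32 383] [ 0.056 -0.027] top z [0.0669 0.088 ]
mcar 0.0069474205
mvan 0.005396433
```

View pics/t2.png

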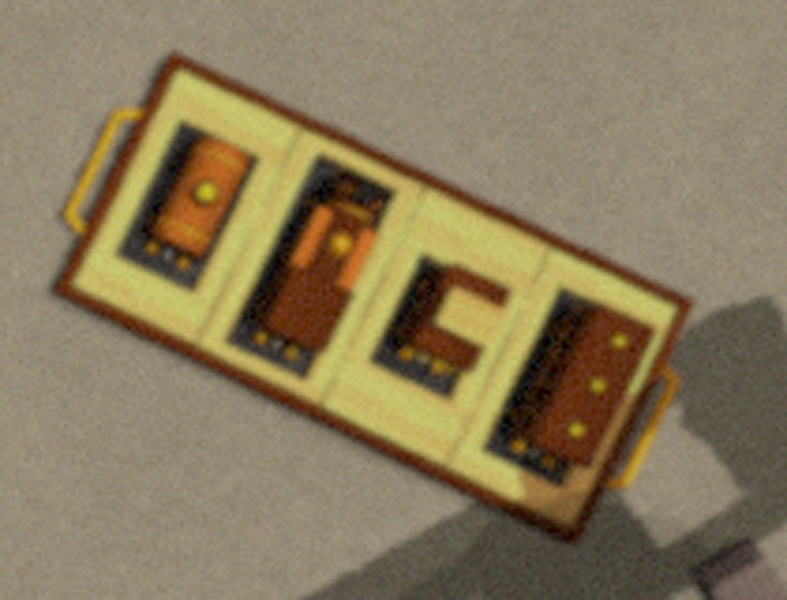

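All four are inside their wells. Their top heights match a vehicle standing on the felt (about 72, 75, 76 and 71 mm expected), and the car and van are unmoved. Handing in.

```bash
python3 -c "
from station import ctrl
print(ctrl.finish_job())"
```

```text
the job is handed in; nothing more can be done
None
```

The locomotive, coach, tanker and brake van stand upright in their own wells, each lowered onto the felt before release; the motor car and delivery van were left where they stood, and I handed the job in after about 40 s of robot time.

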